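Index the mitre fence one hole

TASK

Set the mitre fence on the bench to its next angle: hook the fingertips through the pull ring, lift the spring pin out of its hole, swing the pin end of the arm exactly one hole towards the side where the length of square steel tube lies, and let the pin drop fully home in that hole. Do not pinch the ring or bear on its outside, do not swing past the hole or the other way, and leave the tube, tin, spray can and tape measure where they are.

Things in the scene. Friction and masses are not known exactly. Their poses are not given: they have to be found in the camera images.
- plate: Aluminium base plate bolted to the bench, 250 x 300 x 20 mm. Origin at bench level under the arm's pivot; x axis from the pivot towards the ring end; it spans x -50 to 200, y -150 to 150 mm. Five 13 mm index holes lie on its +x part on an arc of 160 mm radius about the pivot, 20 degrees apart (arm angles 0, +-0.349, +-0.698 rad); the arm starts in the middle one.
- fence_arm (a joint): Angle of the swing arm, rad: 0 in the middle hole, one hole = 0.349 (56 mm at the ring). Positive swings the ring end towards the plate's +y: at angle a the pin's axis is at x = 160 cos a, y = 160 sin a mm in the plate's frame. Locked while the pin is down; with the pin up it turns against light friction (0.5 N at the ring) and stays put.
- index_pin (a joint): Lift of the spring index pin, m: 0 fully home, 0.024 at its upper stop. The round tip clears the plate when lifted 0.012. The spring pushes it down with about 5 N at home, 8 N at the top. Let down between holes it rides on the plate at 0.012; let down within about 4 mm of a hole's centre it drops in and centres itself.
- ring (a point): Centre of the opening of the pull ring, a steel stirrup on the pin, leaning 25 deg outward (away from the pivot): 171 mm from the pivot, 92 mm above the bench with the pin home; rises with it. Opening 60 mm wide, across the arm, 44 mm high, upper corners bevelled 9 mm; its top stands 28 mm above this point. Enter along the arm from the pivot's side, fingers pointing outward and 45 to 60 deg down.
- bar_end (a point): Middle of the upper edge of the dark steel swing arm at its ring end, 205 mm from the pivot, 34 mm above the bench. The arm is a flat bar 40 mm wide; on it, under the ring, stands a round pin guide 24 mm across, up to 60 mm above the bench. Its other end, just past the pivot, carries an upright cross fence 240 mm wide, up to 74 mm above the bench.
- rim: Outer half of the ring's two sides and top bar, 79 mm wide (the inner half belongs to the pin); bars 10 mm thick seen from the end, 6 mm along the arm. The fingers must not grip or press it. Origin on the pin's axis, at bench level with the pin home.
- tube: Length of square steel tube lying on the bench to one side of the plate, 160 x 30 x 30 mm, loose; origin at the centre of its underside, x along it. It lies on the plate's +y or -y side and so tells which way to swing.
- tin: Closed paint tin, 90 mm across, 92 mm high, loose, on the plate's side opposite the tube; origin at the centre of its underside.
- spray: Spray can, 65 mm across, 184 mm high, loose, standing just past the plate's ring end; origin at the centre of its underside.
- tape: Black tape measure, 70 x 38 x 66 mm, loose, standing just past the plate's ring end; origin at the centre of its underside.
There are look-alikes about, which are no part of the job. Of the things that look like the tube, take the one that is nearest to the robot's base at the start.

How it is judged:
By the outcome, as a careful person would: the job done as asked, in the order asked, and still so for the second after the job is handed in, with the robot touching nothing.
It also fails if it takes over 48 s, if anything falls off the work surface, if the arm or the gripper's body presses on something with over 40 N, if the wrist force passes 120 N, or if a joint passes its speed limit or range.

ROBOT

A 6-joint arm with a two-finger parallel gripper is mounted at the origin on the work surface. World frame = base frame: x ahead of the robot, y to its left, z up, the work surface at z = 0. Lengths are in mm, angles in rad, forces in N, time in s.
With the tool pointing down it reaches from about 350 to 875 mm from the base axis. Payload 4.2 kg.
Tool frame: the origin (TCP) lies at the very end of the fingers, on their centre line; the grasp point (between the pads) lies 19 mm behind it; z points along the fingers, y is the line along which they close (so a half turn about z gives the same grasp; the last joint's range is limited). The gripper opens to 85 mm and grips with 20 to 120 N. Pads are 22 mm wide; open, the fingers measure 114 mm over their backs; the gripper's body (76 mm by 85 mm) begins 54 mm behind the grasp point. The pads swing forward as they close: fully open they stand 13 mm farther back than shut.
Start: joints at [-0.942, 0.385, 0.008, 0, -1.194, -0.259], TCP at [225.907, -582.722, 231.312] pointing down, gripper open.
Joint ranges: [-3.14, 3.14], [-1.21, 2.06], [-1.07, 1.41], [-3.16, 2.05], [-2.99, -0.16], [-3.1, 3.1]. Speed limits (rad/s): [2.79, 2.79, 3.14, 3.14, 3.14, 3.14].

INTERFACE

Orientations are given as a unit quaternion [x, y, z, w].
In Python, from bench import arm gives the robot as it stands.
- The arm moves only by the tool servo_tool, never from a script. Its argument "rows" is a list that holds one entry, the list of rows, each a list of 7 numbers: the finger opening in mm, from 0 to 85.4, then the shift along the tool's x, y, z in mm, then the turn, a rotation vector about the tool's x, y, z in rad. A call has 1 to 10 rows; each row is the pose to reach, as a shift and turn from the pose commanded when the call began, along the tool's axes at that moment; what a row does not reach only later rows make up. A row lasts 1/8 s, in which the tool goes at most 62.5 mm and 10.7 degrees, less where a joint would pass 70% of its speed; a pose out of reach is approached as far as the arm can. A call with a gripper value outside its range is refused whole. The fingers move at their own pace and stop on an object; the grip force is fixed at half the most. Time passes only in rows, so rows that repeat a pose let the fingers close. It gives the time, the measured TCP pose, the force, the opening and the grip force at its end, in the units of the state.
- arm.read_state(): the state, without advancing time (a new reading comes with each control period).
- arm.get_image(name): name is "scene" or "side" or "wrist"; returns the picture (480x640x3 uint8, red, green, blue); there is no depth.
- arm.camera_params(name): a dict with "intrinsics" (3x3 intrinsics, pixels), "D" ([k1, k2, p1, p2, k3] as OpenCV has them; the pictures are not rectified), "R" (3x3) and "t" (3): a world point X has camera coordinates R X + t. Camera axes: x right, y down, z forward; pixel columns grow to the right and rows downward; lengths in mm; the calibration is good to about 2 mm. A picture is of the moment at which its call begins: read the wrist's pose just before it. camera_params takes no time and is no camera call; for the wrist camera it gives the pose at the moment of the call.
- arm.job_done(): hands the job in; it is judged then, once.
The state is a dict: "clock": time; "joints": joint angles; "joint_vel": joint speeds; "joint_efforts": joint torques, N m; "position": TCP position; "ee_rot": TCP orientation; "contact_force": force on the tool from outside, world axes, zero at the start; "wrist_torque": the same for the moment, N m; "gripper_width": finger opening in mm; "grasp_force": force on a finger pad.
Only numpy, scipy, OpenCV 4.12 (cv2) and the standard library are available. Lean on these libraries where they do the work, as an engineer would, in place of code of your own. Each camera call takes 0.05 s, during which the arm holds its last target. There are 200 camera calls.

## Working session

There is one attempt and no reset: what is moved stays moved. The work goes in short steps, Python scripts to look and compute and a tool call to move; the robot and the scene stay as the last step left them, time stands still between calls to the robot, and variables do not carry over. Pictures are saved under pics/ and viewed, at most 13 in all, crops included, and the job is handed in when it is done.

Besides the shell and the picture viewer there is one more tool, called after "Call:" as name([rows], argument=value, ...), one row to a line, values as JSON. servo_tool: Moves the arm, as the interface text tells. Its arguments: {"type":"object","properties":{"rows":{"type":"array"}},"required":["rows"]}

```bash
mkdir -p pics; python3 - <<'E'
from bench import arm
import cv2,numpy as np
for n in("scene","side"):
    im=arm.get_image(n);cv2.imwrite(f"pics/{n}0.png",im[:,:,::-1])
    p=arm.camera_params(n);print(n,np.round(p["intrinsics"],1).tolist(),p["D"],(-p["R"].T@p["t"]).round(),p["R"].round(2).tolist())
s=arm.read_state();print(s["clock"],s["position"],s["ee_rot"])
E
```

```text
scene [[554.3, 0.0, 320.7], [0.0, 554.3, 238.8], [0.0, 0.0, 1.0]] [-0.15507913  0.          0.          0.          0.        ] [1464.  182.  802.] [[-0.26, 0.96, -0.01], [0.61, 0.16, -0.78], [-0.75, -0.21, -0.63]]
side [[443.1, 0.0, 309.7], [0.0, 443.1, 235.6], [0.0, 0.0, 1.0]] [-0.03572417  0.          0.          0.          0.        ] [191. 706. 593.] [[-0.86, -0.51, 0.02], [-0.27, 0.42, -0.87], [0.43, -0.75, -0.5]]
0.1 [ 225.74124972 -582.27298283  230.36247172] [-1.83771644e-01  9.82968503e-01  9.26090028e-04 -2.16548038e-04]
```

View pics/scene0.png

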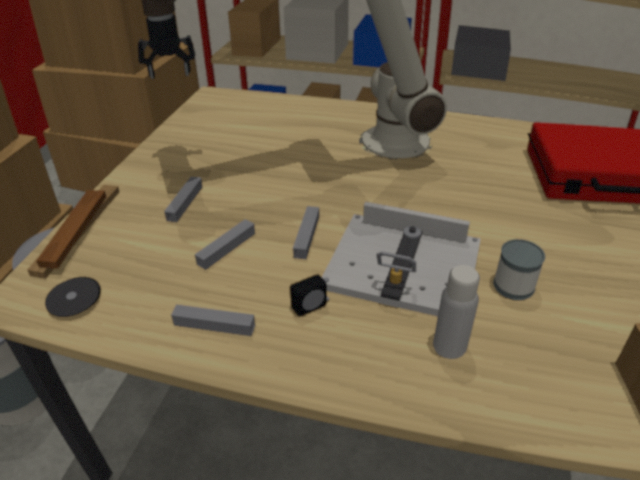

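View pics/side0.png

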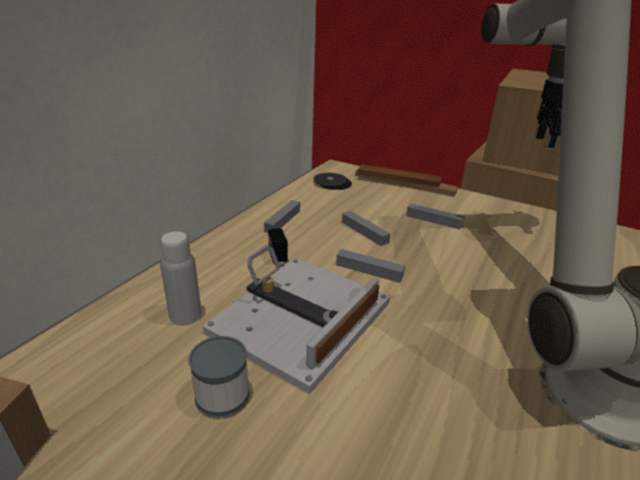

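The scene view shows the plate at about (405,260). The arm runs from the pivot (412,232) to the ring (397,260), pointing towards the camera. The tin (519,268) is on the +y side.

Bars that could be taken for the tube are at (307,232), (226,243), (184,199) and (213,320). All four lie on the plate's -y side. (307,232) looks nearest to the base, which I'll check by ray cast, along with a close crop.

```bash
cat > h.py <<'E'
from bench import arm
import cv2,numpy as np
def ray(n,uv,P=None):
    p=P or arm.camera_params(n)
    q=cv2.undistortPoints(np.array([[uv]],float),np.array(p["intrinsics"]),np.array(p["D"]))[0,0]
    R=np.array(p["R"]);d=R.T@np.array([q[0],q[1],1]);return -R.T@np.array(p["t"]),d/np.linalg.norm(d)
def onz(n,uv,z,P=None):
    o,d=ray(n,uv,P);return o+d*(z-o[2])/d[2]
def tri(a,b):
    A=np.zeros((3,3));v=np.zeros(3)
    for o,d in(a,b):
        M=np.eye(3)-np.outer(d,d);A+=M;v+=M@o
    x=np.linalg.solve(A,v);return x,[np.linalg.norm(np.cross(x-o,d)) for o,d in(a,b)]
def proj(n,X,P=None):
    p=P or arm.camera_params(n)
    return cv2.projectPoints(np.array(X,float).reshape(-1,3),cv2.Rodrigues(np.array(p["R"]))[0],np.array(p["t"],float),np.array(p["intrinsics"]),np.array(p["D"]))[0][:,0]
E
python3 - <<'E'
from h import *
for uv in[(307,232),(226,243),(184,199),(213,320),(519,290),(412,232),(397,262)]:
    X=onz("scene",uv,15);print(uv,X.round(),np.hypot(X[0],X[1]).round())
a=cv2.imread("pics/scene0.png")[190:320,290:490];b=cv2.imread("pics/side0.png")[225:385,195:405]
cv2.imwrite("pics/c1.png",cv2.resize(a,(800,520),interpolation=2));cv2.imwrite("pics/c2.png",cv2.resize(b,None,fx=3.75,fy=3.75,interpolation=2))
E
```

```text
(307, 232) [ 506. -125.   15.] 522.0
(226, 243) [ 591. -292.   15.] 659.0
(184, 199) [ 453. -466.   15.] 650.0
(213, 320) [ 817. -224.   15.] 847.0
(519, 290) [584. 352.  15.] 682.0
(412, 232) [446. 109.  15.] 460.0
(397, 262) [559.  92.  15.] 566.0
```

View pics/c1.png

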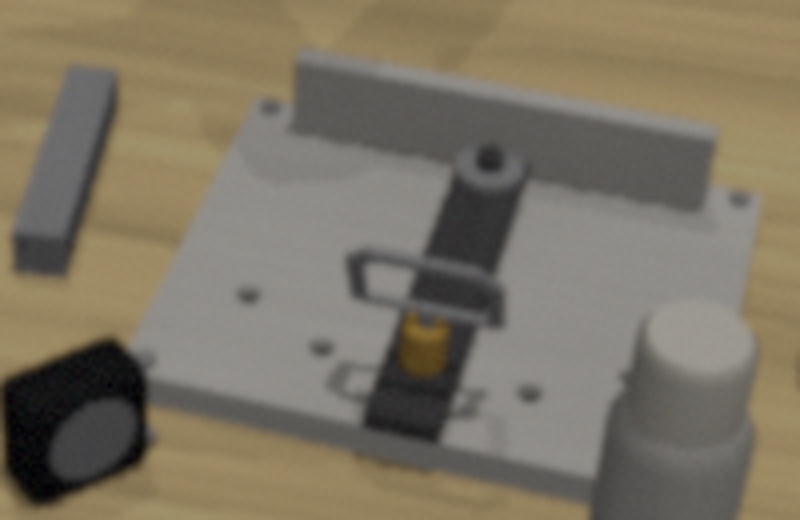

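View pics/c2.png

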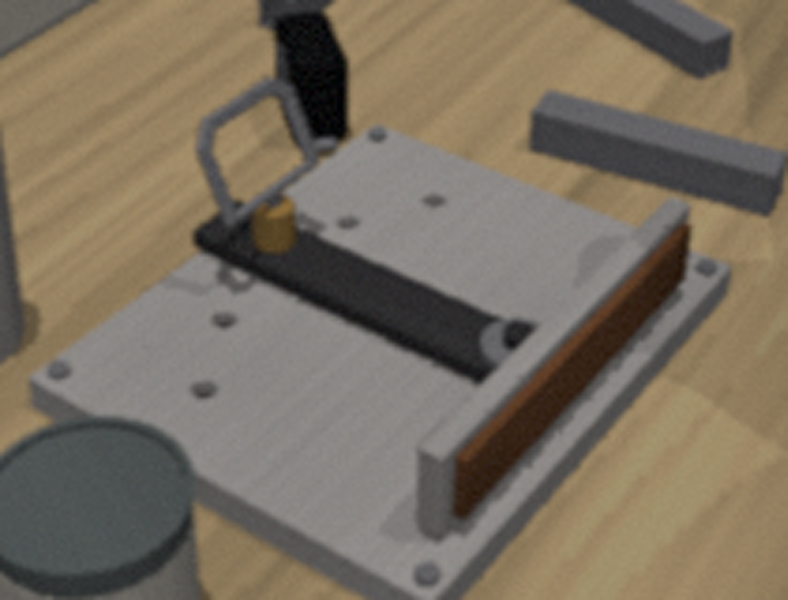

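The scene crop shows the ring at (425,285), the gold guide at (424,345), and index holes at (248,294), (320,348) and (530,393). The side crop shows holes at (433,200), (348,222), (223,320) and (203,389), with the ring at (262,150). The tube (65,165) is 522 mm from the base, so it is the nearest bar. It lies on the plate's -y side, so I swing to -0.349. Next I fit the plate pose.

```bash
python3 - <<'E'
from h import *
S=lambda x,y:("scene",(290+x/4,190+y/4)); D=lambda x,y:("side",(195+x/3.75,225+y/3.75))
h=lambda d:(160*np.cos(np.radians(d)),160*np.sin(np.radians(d)))
obs=[(S(248,294),h(-40)),(S(320,348),h(-20)),(S(530,393),h(20)),(S(757,197),(-50,150)),(S(133,375),(200,-150)),
(D(433,200),h(-40)),(D(348,222),h(-20)),(D(223,320),h(20)),(D(203,389),h(40)),(D(35,378),(200,150)),(D(729,266),(-50,-150)),(D(376,127),(200,-150))]
W=np.array([onz(*o,20)[:2] for o,_ in obs]);Q=np.array([q for _,q in obs])
def fit(W,Q):
    w=W-W.mean(0);q=Q-Q.mean(0);a=np.arctan2((q[:,0]*w[:,1]-q[:,1]*w[:,0]).sum(),(q*w).sum())
    R=np.array([[np.cos(a),-np.sin(a)],[np.sin(a),np.cos(a)]]);t=W.mean(0)-R@Q.mean(0);return a,R,t
for s in(slice(0,5),slice(5,12),slice(0,12)):
    a,R,t=fit(W[s],Q[s]);print(a,t,(W[s]-Q[s]@R.T-t).round(1).tolist())
x,e=tri(ray(*S(425,285)),ray(*D(260,150)));print("ring",x,e)
print("pred ring",R@[171,0]+t,"hole-20",R@h(-20)+t)
def w(x,y,z):return [*(R@[x,y]+t),z]
# ring top mid pred
top=w(171+28*np.sin(.436)*1,0,120)
for n,f in(("scene",lambda u:((u-[290,190])*4)),("side",lambda u:((u-[195,225])*3.75))): print(n,f(proj(n,[w(171,0,92),w(183,0,118),w(0,0,20),w(205,0,34)])).round())
# look: spray, tape
print("spray",onz("scene",(451,350),0),"spray side",onz("side",(184,318),0),"tape",onz("scene",(310,308),0))
E
```

```text
-0.059050430598332496 [478.86767412 112.00050902] [[-2.0, -1.4], [-0.5, -2.2], [-0.2, -1.1], [3.3, -2.6], [-0.6, 7.3]]
-0.06852161041075804 [473.81368643 114.02480902] [[0.7, 0.1], [0.2, -0.5], [0.6, 0.2], [1.0, -0.7], [-2.5, -3.4], [2.3, 0.9], [-2.3, 3.3]]
-0.06454404671806233 [475.91336469 113.14741054] [[1.6, -1.9], [2.8, -2.5], [2.5, -1.5], [5.4, -3.9], [3.2, 7.2], [-1.8, 0.5], [-2.2, -0.2], [-1.3, 0.5], [-0.7, -0.3], [-4.0, -3.3], [-0.4, 2.0], [-5.0, 3.4]]
ring [643.80128534  99.39978765  90.26419329] [np.float64(0.2092043763959972), np.float64(0.2092043763959657)]
pred ring [646.55730097 102.11804021] hole-20 [622.42151055  48.84062088]
scene [[430. 287.]
 [429. 262.]
 [489. 193.]
 [406. 419.]]
side [[253. 148.]
 [234. 100.]
 [515. 374.]
 [210. 213.]]
spray [763.42313319 229.722981     0.        ] spray side [748.7081264  234.88125072   0.        ] tape [723.5557004  -55.24085006   0.        ]
```

```bash
cat >> h.py <<'E'
from scipy.spatial.transform import Rotation as Ro
piv=np.array([475.5,112.]);yaw=-0.064
def tgt(r,z,ang=0,el=50,off=0):
    """TCP pose at radius r, height z over the arm at angle ang; tool el deg down"""
    a=yaw+ang;d=np.array([np.cos(a),np.sin(a),0]);e=np.radians(el)
    y=np.array([-d[1],d[0],0]);zz=d*np.cos(e)-np.array([0,0,np.sin(e)]);x=np.cross(y,zz)
    p=np.array([*piv,0])+d*r+y*off;p[2]=z
    return p,Ro.from_matrix(np.c_[x,y,zz])
def rel(T,s=None):
    s=s or arm.read_state();R0=Ro.from_quat(s["ee_rot"])
    return R0.inv().apply(T[0]-s["position"]).round(1).tolist(),(R0.inv()*T[1]).as_rotvec().round(3).tolist()
E
python3 -c "
from h import *
print(rel(tgt(123,230)),tgt(123,230)[0])"
```

```text
([-595.3, 505.5, 1.3], [0.153, -0.687, 0.415]) [598.24818197 104.13337285 230.        ]
```

Call:
servo_tool([
  [[0,-30,25,0,0,0,0.03],[0,-80,70,0,0,0,0.06],[0,-125,105,0,0,0,0.1],[0,-170,145,0,0,0,0.14],[0,-215,180,0,0,0,0.18],[0,-260,220,0,0,0,0.22],[0,-305,260,0,0,0,0.26],[0,-350,300,0,0,0,0.3],[0,-395,335,0,0,0,0.34],[0,-440,375,0,0,0,0.38]],
])

```text
clock: 1.35
position: [501.1, -72.2, 231.2]
ee_rot: [0.006, 1.0, -0.0, -0.0]
contact_force: [1.3, 0.2, 0.4]
gripper_width: -0.4
grasp_force: 0.0
```

```bash
python3 -c "
from h import *
s=arm.read_state();print(s['clock'],s['position'],np.round(s['joints'],2),s['gripper_width'])
print(rel(tgt(123,230)))"
```

```text
1.35 [501.0814645  -72.23323373 231.16002052] [ 0.18  0.18 -0.28 -0.   -1.11 -1.76] -0.37175518623413034
([-95.1, 177.5, 1.1], [0.018, -0.698, 0.05])
```

Call:
servo_tool([
  [[0,-10,20,0,0,-0.05,0],[0,-20,45,0,0,-0.12,0.01],[0,-35,75,0,0,-0.2,0.02],[0,-50,105,0,0.01,-0.3,0.03],[0,-65,135,0,0.01,-0.4,0.04],[0,-80,160,0,0.01,-0.5,0.05],[0,-90,175,0,0.02,-0.6,0.05],[0,-95,177.5,1,0.02,-0.698,0.05],[0,-95,177.5,1,0.02,-0.698,0.05]],
])

```text
clock: 2.48
position: [605.5, 75.9, 252.9]
ee_rot: [0.012, 0.948, 0.01, 0.317]
contact_force: [0.4, 9.2, -0.4]
gripper_width: 0.3
grasp_force: 0.0
```

```bash
python3 -c "
from h import *
P=arm.camera_params('wrist');im=arm.get_image('wrist');cv2.imwrite('pics/w1.png',im[:,:,::-1])
s=arm.read_state();print(s['clock'],s['position'],np.round(s['joints'],2),s['gripper_width'])
print(rel(tgt(123,149)))
def w(x,y,z):
  c,q=np.cos(yaw),np.sin(yaw);return [piv[0]+c*x-q*y,piv[1]+q*x+c*y,z]
pts=[w(171,0,92),w(183,0,117.5),w(150.4,-54.7,20),w(150.4,54.7,20),w(122.6,-102.8,20),w(122.6,102.8,20),w(205,0,34)]
print(proj('wrist',pts,P).round())
for uv in proj('wrist',pts,P):cv2.drawMarker(im,tuple(int(v) for v in uv),(255,0,0),0,10,1)
cv2.imwrite('pics/w1m.png',im[:,:,::-1])"
```

```text
2.525 [605.11128626  74.57521337 252.68295688] [ 0.27  0.08 -0.81  1.28 -0.16 -3.1 ] -0.05560321432586545
([68.7, 26.9, 78.9], [0.048, -0.053, 0.022])
[[347. 132.]
 [348. 167.]
 [277.  55.]
 [408.  60.]
 [213.  19.]
 [475.  29.]
 [338. 122.]]
```

View pics/w1m.png

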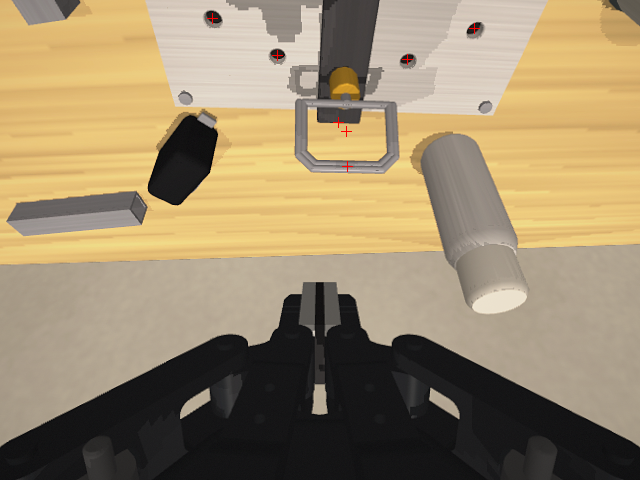

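The projected marks (red) fall on the index holes (277,55), (408,60), (213,19) and (475,29), and on the ring's top bar (348,167), so the plate pose is good to about 1 mm. The wrist has run into its j5 and j6 limits, so I need the other wrist branch (j4 near -π). I'll go back to tool-down, then swing the wrist round the forearm axis.

```bash
cat >> h.py <<'E'
def down(p,tilt,az=0):
    """first wrist branch: tool tilted outward by tilt deg in base radial plane"""
    a=np.arctan2(p[1],p[0])+az;t=np.radians(tilt);d=np.array([np.cos(a),np.sin(a),0]);y=np.array([-d[1],d[0],0])
    zz=d*np.sin(t)-np.array([0,0,np.cos(t)]);return np.array(p,float),Ro.from_matrix(np.c_[np.cross(y,zz),y,zz])
E
python3 -c "
from h import *
print(rel(down((600,0,260),0)))"
```

```text
([-2.4, -74.5, -9.6], [0.018, 0.645, -0.024])
```

Call:
servo_tool([
  [[0,0,-10,-3,0,0.1,0],[0,0,-20,-6,0,0.25,0],[0,0,-40,-10,0.01,0.4,0],[0,0,-60,-10,0.02,0.55,-0.02],[0,-2,-75,-10,0.02,0.645,-0.02],[0,-2,-75,-10,0.02,0.645,-0.02]],
])

```text
clock: 3.28
position: [601.5, 2.8, 261.4]
ee_rot: [0.003, 1.0, 0.004, -0.0]
contact_force: [-0.4, -1.1, 0.1]
gripper_width: 0.2
grasp_force: 0.0
```

```bash
python3 -c "
from h import *
s=arm.read_state();print(s['clock'],s['position'],np.round(s['joints'],3),Ro.from_quat(s['ee_rot']).as_matrix().round(2).tolist())
p=(672,-60,200)
T=down(p,18);print(rel(T))
R0=T[1];p=T[0];a=down(p,34)[1].as_matrix()[:,2]
# path relative to pose T, in T axes
for k in range(1,19):
  R=Ro.from_rotvec(a*np.radians(10*k))*R0
  print(k,(R0.inv()*R).as_rotvec().round(3))
"
```

```text
3.275 [601.48016368   2.75901139 261.41987866] [ 0.269  0.326 -0.    -0.009 -1.243 -1.842] [[-1.0, 0.01, -0.0], [0.01, 1.0, 0.01], [0.0, 0.01, -1.0]]
([-70.9, -62.9, 60.8], [0.022, -0.315, 0.082])
1 [-0.048  0.     0.168]
2 [-0.096 -0.     0.336]
3 [-0.144  0.     0.503]
4 [-0.192  0.     0.671]
5 [-0.241  0.     0.839]
6 [-0.289  0.     1.007]
7 [-0.337  0.     1.174]
8 [-0.385  0.     1.342]
9 [-0.433  0.     1.51 ]
10 [-0.481 -0.     1.678]
11 [-0.529 -0.     1.845]
12 [-0.577  0.     2.013]
13 [-0.625  0.     2.181]
14 [-0.674  0.     2.349]
15 [-0.722 -0.     2.517]
16 [-0.77  -0.     2.684]
17 [-0.818  0.     2.852]
18 [-0.866 -0.     3.02 ]
```

Call:
servo_tool([
  [[0,-25,-20,20,0,-0.1,0.02],[0,-50,-45,40,0.01,-0.2,0.05],[0,-71,-63,61,0.02,-0.315,0.08],[0,-71,-63,61,0.02,-0.315,0.08]],
])

```text
clock: 3.78
position: [668.4, -61.7, 195.7]
ee_rot: [0.044, 0.987, -0.008, 0.153]
contact_force: [-0.2, -0.0, 0.5]
gripper_width: -0.1
grasp_force: 0.0
```

```bash
python3 -c "
from h import *
s=arm.read_state();print(s['clock'],s['position'],np.round(s['joints'],3))"
```

```text
3.775 [668.42241357 -61.67512318 195.67841357] [ 0.185  0.35  -0.225  0.131 -0.703 -1.931]
```

Call:
servo_tool([
  [[0,0,0,0,-0.048,0,0.168],[0,0,0,0,-0.096,0,0.336],[0,0,0,0,-0.144,0,0.503],[0,0,0,0,-0.192,0,0.671],[0,0,0,0,-0.241,0,0.839],[0,0,0,0,-0.289,0,1.007]],
])

```text
clock: 4.53
position: [672.5, -59.5, 201.6]
ee_rot: [0.491, 0.834, 0.207, 0.146]
contact_force: [-0.1, -0.4, 0.4]
gripper_width: -0.4
grasp_force: 0.0
```

```bash
python3 -c "
from h import *
s=arm.read_state();print(s['clock'],s['position'],np.round(s['joints'],3),Ro.from_quat(s['ee_rot']).as_matrix().round(2).tolist())"
```

```text
4.525 [672.4797216  -59.54773152 201.55023671] [ 0.061  0.321 -0.156 -0.301 -0.631 -2.494] [[-0.48, 0.76, 0.45], [0.88, 0.43, 0.2], [-0.04, 0.49, -0.87]]
```

```bash
cat > kin.py <<'E'
import numpy as np
from scipy.spatial.transform import Rotation as Ro
from scipy.optimize import least_squares
def fk(q,c):
    a1,zs,L1,L2,Lt,o1,o6,L2b=c
    # local frame: x outward,z up ; forearm dir polar f from down
    f=np.pi/2+q[2]-q[1]
    B=Ro.from_euler('z',q[0]+o1)
    w=np.array([a1+L1*np.sin(q[1])+L2*np.sin(f)+L2b*np.cos(f),0,zs+L1*np.cos(q[1])-L2*np.cos(f)+L2b*np.sin(f)])
    # frame with z=forearm dir, y=+y
    F=Ro.from_matrix(np.array([[-np.cos(f),0,np.sin(f)],[0,1,0],[-np.sin(f),0,-np.cos(f)]]))
    R=F*Ro.from_euler('z',-q[3])*Ro.from_euler('y',-q[4])*Ro.from_euler('z',-q[5]+o6)
    R=B*R
    return B.apply(w)+R.apply([0,0,Lt]),R
D=[([-.942,.385,.008,0,-1.194,-.259],[225.907,-582.722,231.312],[-.1838,.983,.0009,0]),
([.27,.08,-.81,1.28,-.16,-3.1],[605.1,74.6,252.7],[.012,.948,.01,.317]),
([.269,.326,0,-.009,-1.243,-1.842],[601.5,2.8,261.4],[.003,1,.004,0]),
([.185,.35,-.225,.131,-.703,-1.931],[668.4,-61.7,195.7],[.044,.987,-.008,.153]),
([.061,.321,-.156,-.301,-.631,-2.494],[672.5,-59.5,201.6],[.491,.834,.207,.146])]
def res(c):
    o=[]
    for q,p,r in D:
        P,R=fk(q,c);o+=list((P-p)/3);o+=list((R.inv()*Ro.from_quat(r)).as_rotvec()*60)
    return np.array(o)
best=min((least_squares(res,[50,300,500,400,400,-.26,o6,0],loss='soft_l1') for o6 in(0,1.57,3.14,-1.57)),key=lambda s:s.cost)
C=best.x
LO=np.array([-3.14,-1.21,-1.07,-3.16,-2.99,-3.1]);HI=np.array([3.14,2.06,1.41,2.05,-.16,3.1])
def ik(p,R,q0):
    g=lambda q:np.r_[(fk(q,C)[0]-p)/3,(fk(q,C)[1].inv()*R).as_rotvec()*60]
    s=least_squares(g,np.clip(q0,LO+1e-3,HI-1e-3),bounds=(LO,HI));return s.x,s.cost
E
python3 -c "
from kin import *
from h import tgt
print(C.round(2),best.cost,res(C).round(1).reshape(-1,6).tolist())
fl=Ro.from_euler('z',np.pi)
for r,z,ang,el in[(123,149,0,50),(185,75,0,50),(185,100,0,50),(185,100,-.349,50),(185,75,0,58),(185,75,0,45),(123,149,0,58)]:
  p,R=tgt(r,z,ang,el)
  for F,q0 in((fl,[.4,.3,-.5,-3,-.4,-1.8]),(Ro.identity(),[.4,.3,-.5,-3,-.4,1.3])):
    q,c=ik(p,R*F,q0);print(r,z,ang,el,q.round(2),round(c,2))
"
```

```text
[ 3.7832e+02 -8.0040e+01  4.5451e+02  5.3970e+01  1.6326e+02 -2.5000e-01
  8.0244e+02  7.7610e+01] 97.70802804518014 [[2.0, -0.2, -0.4, -0.1, -0.0, -1.0], [-0.1, -29.2, -0.9, -9.2, -0.4, 1.6], [-0.5, 3.2, -6.0, 0.0, 0.1, -0.9], [-0.5, 1.4, 10.5, -4.5, -0.5, -0.2], [0.3, -13.5, 17.2, -1.4, 7.2, 0.9]]
123 149 0 50 [ 0.42  0.18 -1.07 -3.16 -0.17 -1.98] 252.89
123 149 0 50 [ 0.42  0.18 -1.07 -3.16 -0.17  1.16] 252.89
185 75 0 50 [ 0.4   0.43 -1.07 -3.16 -0.31 -1.97] 484.67
185 75 0 50 [ 0.4   0.43 -1.07 -3.16 -0.31  1.17] 484.67
185 100 0 50 [ 0.4   0.38 -1.07 -3.16 -0.32 -1.97] 337.27
185 100 0 50 [ 0.4   0.38 -1.07 -3.16 -0.32  1.17] 337.27
185 100 -0.349 50 [ 0.3   0.35 -1.07 -3.16 -0.23 -2.19] 494.25
185 100 -0.349 50 [ 0.3   0.35 -1.07 -3.16 -0.23  0.95] 494.25
185 75 0 58 [ 0.4   0.45 -1.07 -3.16 -0.25 -1.98] 336.5
185 75 0 58 [ 0.4   0.45 -1.07 -3.16 -0.25  1.16] 336.5
185 75 0 45 [ 0.4   0.42 -1.07 -3.16 -0.35 -1.97] 592.79
185 75 0 45 [ 0.4   0.42 -1.07 -3.16 -0.35  1.18] 592.79
123 149 0 58 [ 0.42  0.21 -1.07 -3.16 -0.16 -1.99] 167.17
123 149 0 58 [ 0.42  0.21 -1.07 -3.16 -0.16  1.15] 167.17
```

```bash
sed -i 's/L2b=c/e=c/; s/+L2b\*np.cos(f)//; s/+L2b\*np.sin(f)//; s/    R=F\*Ro.*/    R4=F*Ro.from_euler("z",SG*q[3]);R=R4*Ro.from_euler("y",-q[4])*Ro.from_euler("z",-q[5]+o6)/; s/    return B.apply(w)+R.apply(\[0,0,Lt\]),R/    return B.apply(w+R4.apply([0,e,0]))+R.apply([0,0,Lt]),R/; s/^def fk/SG=-1\ndef fk/; s/\[50,300,500,400,400,-.26,o6,0\]/[0,300,500,400,350,0,o6,-160]/' kin.py
cat > t.py <<'E'
import kin
from kin import *
from h import tgt
print(C.round(2),best.cost,res(C).round(1).reshape(-1,6).tolist())
fl=Ro.from_euler('z',np.pi)
for r,z,ang,el in[(123,149,0,50),(185,75,0,50),(185,100,-.349,50),(185,75,0,58),(123,149,0,58)]:
  p,R=tgt(r,z,ang,el)
  for F,q0 in((fl,[.4,.3,-.5,-3,-.4,-1.8]),(Ro.identity(),[.4,.3,-.5,-3,-.4,1.3]),(fl,[.1,.3,-.5,1,-.4,0]),(Ro.identity(),[.1,.3,-.5,1,-.4,0])):
    q,c=ik(p,R*F,q0);print(r,z,ang,el,q.round(2),round(c,2))
E
python3 t.py
```

```text
[  -5.39  165.4   562.39  428.34  297.48    0.     67.54 -160.67] 0.329191831726936 [[0.1, 0.0, 0.0, -0.1, -0.0, 0.1], [0.1, -0.3, 0.2, -0.1, 0.3, -0.4], [0.1, 0.0, 0.3, 0.0, -0.0, 0.1], [-0.1, 0.1, -0.3, 0.0, 0.0, 0.1], [-0.1, 0.0, -0.2, 0.1, -0.1, 0.0]]
123 149 0 50 [-0.09  0.25 -0.72 -3.16 -0.16 -1.53] 9.77
123 149 0 50 [-0.09  0.25 -0.72 -3.16 -0.16  1.61] 9.77
123 149 0 50 [ 0.14  0.23 -0.86  2.05 -0.21 -0.67] 27.48
123 149 0 50 [ 0.36  0.23 -0.81  1.18 -0.2  -3.1 ] 82.82
185 75 0 50 [-0.1   0.45 -0.58 -3.09 -0.16 -1.6 ] 0.37
185 75 0 50 [-0.1   0.45 -0.58 -3.09 -0.16  1.55] 0.37
185 75 0 50 [ 0.14  0.43 -0.74  2.05 -0.24 -0.68] 71.48
185 75 0 50 [ 0.3   0.43 -0.69  1.22 -0.16 -3.1 ] 145.37
185 100 -0.349 50 [-0.2   0.38 -0.64 -3.16 -0.16 -1.72] 34.7
185 100 -0.349 50 [-0.2   0.38 -0.64 -3.16 -0.16  1.43] 34.7
185 100 -0.349 50 [ 0.11  0.39 -0.81  2.05 -0.4  -0.95] 8.83
185 100 -0.349 50 [ 0.33  0.39 -0.64  0.91 -0.35 -3.1 ] 155.48
185 75 0 58 [-0.09  0.46 -0.59 -3.16 -0.16 -1.53] 29.98
185 75 0 58 [-0.09  0.46 -0.59 -3.16 -0.16  1.61] 29.98
185 75 0 58 [ 0.1   0.43 -0.73  2.05 -0.16 -0.64] 14.45
185 75 0 58 [ 0.3   0.43 -0.69  1.2  -0.16 -3.1 ] 40.3
123 149 0 58 [-0.1   0.26 -0.72 -3.16 -0.16 -1.53] 75.24
123 149 0 58 [-0.1   0.26 -0.72 -3.16 -0.16  1.61] 75.24
123 149 0 58 [ 0.18  0.23 -0.86  1.83 -0.16 -0.47] 2.15
123 149 0 58 [ 0.37  0.24 -0.8   1.16 -0.21 -3.1 ] 11.89
```

```bash
cat > s.py <<'E'
from kin import *
from h import piv,yaw
def pose(r,z,ang,el,ty,fl):
    """TCP on arm at angle ang; tool azimuth = yaw+ty"""
    a=yaw+ang;p=np.array([piv[0]+r*np.cos(a),piv[1]+r*np.sin(a),z]);b=yaw+ty;e=np.radians(el)
    d=np.array([np.cos(b),np.sin(b),0]);y=np.array([-d[1],d[0],0]);zz=d*np.cos(e)-np.array([0,0,np.sin(e)])
    return p,Ro.from_matrix(np.c_[np.cross(y,zz),y,zz])*Ro.from_euler('z',np.pi*fl)
if __name__=="__main__":
    out=[]
    for el in(45,50,55,60):
     for ty in(-.25,-.12,0,.12,.25):
      for fl in(0,1):
       for st in([-.1,.4,-.6,-3,-.3,-1.5],[-.1,.4,-.6,-3,-.3,1.5],[.1,.4,-.6,-1.7,-.3,-1.5],[.1,.4,-.6,-1.7,-.3,1.5],[.2,.4,-.6,1.7,-.3,-.7],[.3,.4,-.6,.9,-.3,-2.8],[.3,.4,-.6,.9,-.3,0.2]):
        q,c=ik(*pose(185,75,0,el,ty,fl),st)
        if c>.05: continue
        qs=[q];cs=[c]
        for r,z,ang,t2 in((123,149,0,ty),(185,105,0,ty),(185,105,-.17,ty-.1),(185,105,-.349,ty-.2),(185,75,-.349,ty-.2)):
            q,c=ik(*pose(r,z,ang,el,t2,fl),qs[-1] if r>130 and len(qs)!=2 else qs[0]);qs.append(q);cs.append(c)
        out.append((max(cs),el,ty,fl,qs))
    out.sort(key=lambda o:o[0])
    for o in out[:14]:
        print(round(o[0],2),o[1:4],"j5max",round(max(q[4] for q in o[4]),2),"j4",[round(q[3],2) for q in o[4]],"hook",o[4][0].round(2))
E
python3 s.py
```

```text
0.0 (60, -0.25, 1) j5max -0.25 j4 [np.float64(1.92), np.float64(1.34), np.float64(1.64), np.float64(1.56), np.float64(1.51), np.float64(1.76)] hook [ 0.17  0.44 -0.74  1.92 -0.25 -0.79]
0.0 (60, -0.25, 1) j5max -0.25 j4 [np.float64(1.92), np.float64(1.34), np.float64(1.64), np.float64(1.56), np.float64(1.51), np.float64(1.76)] hook [ 0.17  0.44 -0.74  1.92 -0.25 -0.79]
0.0 (60, -0.25, 0) j5max -0.25 j4 [np.float64(1.92), np.float64(1.34), np.float64(1.64), np.float64(1.56), np.float64(1.51), np.float64(1.76)] hook [ 0.17  0.44 -0.74  1.92 -0.25  2.35]
0.0 (60, -0.25, 1) j5max -0.25 j4 [np.float64(1.92), np.float64(1.34), np.float64(1.64), np.float64(1.56), np.float64(1.51), np.float64(1.76)] hook [ 0.17  0.44 -0.74  1.92 -0.25 -0.79]
0.0 (60, -0.25, 1) j5max -0.25 j4 [np.float64(1.92), np.float64(1.34), np.float64(1.64), np.float64(1.56), np.float64(1.51), np.float64(1.76)] hook [ 0.17  0.44 -0.74  1.92 -0.25 -0.79]
0.0 (60, -0.25, 1) j5max -0.25 j4 [np.float64(1.92), np.float64(1.34), np.float64(1.64), np.float64(1.56), np.float64(1.51), np.float64(1.76)] hook [ 0.17  0.44 -0.74  1.
[... 819 characters left out ...]
np.float64(-3.06), np.float64(-3.0), np.float64(-3.16), np.float64(-3.16), np.float64(-3.16)] hook [-0.11  0.46 -0.61 -3.04 -0.29  1.5 ]
3.82 (45, 0, 0) j5max -0.16 j4 [np.float64(-3.04), np.float64(-3.06), np.float64(-3.0), np.float64(-3.16), np.float64(-3.16), np.float64(-3.16)] hook [-0.11  0.46 -0.61 -3.04 -0.29  1.5 ]
3.82 (45, 0, 1) j5max -0.16 j4 [np.float64(-3.04), np.float64(-3.06), np.float64(-3.0), np.float64(-3.16), np.float64(-3.16), np.float64(-3.16)] hook [-0.11  0.46 -0.61 -3.04 -0.29 -1.64]
3.82 (45, 0, 1) j5max -0.16 j4 [np.float64(-3.04), np.float64(-3.06), np.float64(-3.0), np.float64(-3.16), np.float64(-3.16), np.float64(-3.16)] hook [-0.11  0.46 -0.61 -3.04 -0.29 -1.64]
```

```bash
cat > s2.py <<'E'
from s import *
def path(el,s_off=1):
    e=np.radians(el);f=lambda s:(171+s*np.cos(e)+s_off*np.sin(e),92-s*np.sin(e)+s_off*np.cos(e))
    return f
if __name__=="__main__":
  for el in(52,54,56,58,60):
   f=path(el)
   for ty in(-.2,-.3,-.4,-.5):
    for fl,st in((1,[.17,.44,-.74,1.9,-.25,-.79]),):
     q,c=ik(*pose(*f(25),0,el,ty,fl),st);qs=[q];cs=[c]
     for k,(s,dz,ang,t2) in enumerate([(0,0,0,ty),(-60,0,0,ty),(25,35,0,ty),(25,35,-.17,ty-.1),(25,35,-.349,ty-.2),(25,0,-.349,ty-.2),(-60,0,-.349,ty-.2)]):
        r,z=f(s);q,c=ik(*pose(r,z+dz,ang,el,t2,fl),qs[0] if k==2 else qs[-1]);qs.append(q);cs.append(c)
     print(el,ty,fl,np.round(cs,2),"j4",[float(round(q[3],2)) for q in qs],"j5",[float(round(q[4],2)) for q in qs])
E
python3 s2.py
```

```text
52 -0.2 1 [16.17 10.76  1.4   5.2   2.08  0.43  5.78  0.  ] j4 [2.05, 2.05, 2.05, 2.05, 2.05, 2.05, 2.05, 1.92] j5 [-0.35, -0.34, -0.32, -0.32, -0.35, -0.39, -0.41, -0.41]
52 -0.3 1 [4.28 1.77 0.   0.13 0.   0.   0.08 0.  ] j4 [2.05, 2.05, 1.95, 2.05, 1.99, 1.9, 2.05, 1.69] j5 [-0.4, -0.39, -0.39, -0.37, -0.41, -0.45, -0.46, -0.49]
52 -0.4 1 [0. 0. 0. 0. 0. 0. 0. 0.] j4 [2.05, 1.97, 1.73, 1.87, 1.77, 1.69, 1.86, 1.5] j5 [-0.45, -0.45, -0.47, -0.44, -0.48, -0.51, -0.51, -0.56]
52 -0.5 1 [0. 0. 0. 0. 0. 0. 0. 0.] j4 [1.83, 1.76, 1.54, 1.66, 1.57, 1.5, 1.66, 1.34] j5 [-0.5, -0.51, -0.54, -0.51, -0.55, -0.58, -0.56, -0.64]
54 -0.2 1 [9.54 5.34 0.02 1.76 0.3  0.   2.56 0.  ] j4 [2.05, 2.05, 2.05, 2.05, 2.05, 2.03, 2.05, 1.79] j5 [-0.31, -0.31, -0.28, -0.29, -0.32, -0.35, -0.38, -0.39]
54 -0.3 1 [1.56 0.23 0.   0.   0.   0.   0.   0.  ] j4 [2.05, 2.05, 1.82, 1.99, 1.89, 1.8, 2.01, 1.58] j5 [-0.37, -0.36, -0.37, -0.35, -0.39, -0.42, -0.42, -0.47]
54 -0.4 1 [0. 0. 0. 0. 0. 0. 0. 0.] j4 [1.97, 1.88, 1.61, 1.77, 1.68, 1.6, 1.79, 1.41] j5 [-0.42, -0.42, -0.45, -0.42, -0.46, -0.49, -0.48, -0.55]
[... 1271 characters left out ...]
46, 1.2, 1.35, 1.29, 1.24, 1.43, 1.08] j5 [-0.43, -0.45, -0.52, -0.46, -0.5, -0.53, -0.49, -0.6]
60 -0.2 1 [0.04 0.   0.   0.   0.   0.   0.   0.  ] j4 [2.05, 1.92, 1.41, 1.73, 1.65, 1.59, 1.91, 1.29] j5 [-0.22, -0.22, -0.29, -0.24, -0.27, -0.31, -0.29, -0.39]
60 -0.3 1 [0. 0. 0. 0. 0. 0. 0. 0.] j4 [1.85, 1.69, 1.28, 1.53, 1.47, 1.42, 1.69, 1.17] j5 [-0.28, -0.3, -0.37, -0.31, -0.35, -0.38, -0.35, -0.46]
60 -0.4 1 [0. 0. 0. 0. 0. 0. 0. 0.] j4 [1.64, 1.5, 1.17, 1.37, 1.31, 1.27, 1.5, 1.07] j5 [-0.35, -0.37, -0.45, -0.39, -0.42, -0.45, -0.41, -0.53]
60 -0.5 1 [0. 0. 0. 0. 0. 0. 0. 0.] j4 [1.45, 1.34, 1.07, 1.23, 1.18, 1.14, 1.33, 0.98] j5 [-0.41, -0.44, -0.52, -0.46, -0.49, -0.52, -0.47, -0.6]
```

```bash
cat > plan.py <<'E'
from s import *
from bench import arm
EL=56;e=np.radians(EL)
def hook(s,dz=0,ang=0,ty=-.35,up=1,lat=0):
    """TCP s mm past ring centre along tool axis; up = shift to finger's upper side"""
    p,R=pose(171,92,ang,EL,ty,1);M=R.as_matrix();a=yaw+ang
    return p+M[:,2]*s+M[:,0]*up+np.array([0,0,dz])+lat*np.array([-np.sin(a),np.cos(a),0]),R
def rel(T,s=None):
    s=s or arm.read_state();R0=Ro.from_quat(s["ee_rot"])
    return R0.inv().apply(T[0]-s["position"]).round(1).tolist(),(R0.inv()*T[1]).as_rotvec().round(3).tolist()
def jrows(q1,n,s=None):
    s=s or arm.read_state();q0=np.array(s["joints"]);A,RA=fk(q0,C)
    for k in range(1,n+1):
        P,R=fk(q0+(q1-q0)*k/n,C);print([0]+RA.inv().apply(P-A).round(1).tolist()+(RA.inv()*R).as_rotvec().round(3).tolist(),"  z",P.round().tolist())
E
python3 -c "
from plan import *
print(hook(0,up=1)[1].as_matrix()[:,0])
qh,c=ik(*hook(25),[.17,.44,-.74,1.9,-.25,-.79]);print(qh.round(2),c)
q,c=ik(*hook(-60,40),qh);print(q.round(2),c)
s=arm.read_state();print(fk(np.array(s['joints']),C)[0]-s['position'])
jrows(q,18)
"
```

```text
[ 0.75899969 -0.33350077  0.5591929 ]
[ 0.18  0.46 -0.76  2.01 -0.35 -0.97] 3.697544132472979e-26
[ 0.47  0.26 -0.75  1.25 -0.48 -0.43] 2.5133263275372316e-24
[-0.42759476  0.24302867 -0.62165473]
[0, 0.1, -9.2, -0.1, 0.05, -0.02, -0.2]   z [665.0, -63.0, 197.0]
[0, 0.3, -16.2, -0.7, 0.099, -0.033, -0.402]   z [659.0, -66.0, 194.0]
[0, 1.0, -21.2, -1.5, 0.148, -0.039, -0.606]   z [655.0, -68.0, 192.0]
[0, 2.3, -24.1, -2.4, 0.197, -0.04, -0.812]   z [652.0, -68.0, 191.0]
[0, 4.4, -25.2, -3.2, 0.245, -0.035, -1.019]   z [649.0, -67.0, 191.0]
[0, 7.6, -24.6, -3.8, 0.292, -0.023, -1.227]   z [648.0, -64.0, 192.0]
[0, 12.1, -22.4, -4.0, 0.337, -0.007, -1.437]   z [648.0, -59.0, 193.0]
[0, 18.0, -19.0, -3.8, 0.381, 0.015, -1.648]   z [647.0, -52.0, 194.0]
[0, 25.6, -14.4, -3.0, 0.424, 0.043, -1.86]   z [648.0, -44.0, 196.0]
[0, 34.9, -9.1, -1.7, 0.465, 0.075, -2.072]   z [648.0, -33.0, 197.0]
[0, 46.1, -3.3, 0.2, 0.504, 0.113, -2.285]   z [648.0, -20.0, 197.0]
[0, 59.3, 2.6, 2.6, 0.542, 0.157, -2.499]   z [647.0, -6.0, 198.0]
[0, 74.5, 8.4, 5.6, 0.577, 0.206, -2.713]   z [645.0, 11.0, 197.0]
[0, 91.7, 13.7, 9.2, 0.61, 0.261, -2.926]   z [643.0, 29.0, 196.0]
[0, 111.0, 18.2, 13.1, -0.609, -0.307, 2.985]   z [639.0, 49.0, 194.0]
[0, 132.1, 21.6, 17.4, -0.553, -0.323, 2.768]   z [633.0, 70.0, 191.0]
[0, 155.1, 23.5, 21.9, -0.498, -0.334, 2.55]   z [626.0, 92.0, 187.0]
[0, 179.8, 23.7, 26.6, -0.444, -0.342, 2.332]   z [616.0, 114.0, 182.0]
```

Call:
servo_tool([
  [[0,0,-9,0,0.045,-0.018,-0.18],[0,0,-15,-1,0.09,-0.03,-0.36],[0,1,-20,-1,0.134,-0.037,-0.54],[0,2,-23,-2,0.178,-0.04,-0.72],[0,3,-25,-3,0.22,-0.037,-0.9],[0,5,-25,-3.5,0.265,-0.03,-1.08],[0,9,-24,-4,0.305,-0.018,-1.26],[0,13,-22,-4,0.345,-0.004,-1.44],[0,17,-19,-4,0.38,0.013,-1.62],[0,23,-16,-3.5,0.41,0.035,-1.79]],
])

```text
clock: 5.78
position: [647.7, -47.5, 195.7]
ee_rot: [-0.329, 0.923, -0.13, 0.148]
contact_force: [-0.0, 0.2, 0.6]
gripper_width: -0.1
grasp_force: 0.0
```

```bash
python3 -c "
from plan import *
qh,c=ik(*hook(25),[.17,.44,-.74,1.9,-.25,-.79])
q,c=ik(*hook(-60,40),qh)
s=arm.read_state();print(s['clock'],np.round(s['joints'],2),fk(np.array(s['joints']),C)[0]-s['position'])
jrows(q,9)
"
```

```text
5.775 [ 0.26  0.29 -0.45  0.45 -0.56 -1.5 ] [-0.76565929  0.12246451 -1.51497066]
[0, -7.4, 7.5, -2.6, 0.028, 0.013, -0.223]   z [647.0, -37.0, 196.0]
[0, -15.9, 16.7, -5.3, 0.054, 0.027, -0.447]   z [647.0, -24.0, 196.0]
[0, -25.3, 28.0, -8.0, 0.077, 0.041, -0.672]   z [647.0, -9.0, 197.0]
[0, -35.1, 41.4, -10.7, 0.098, 0.056, -0.898]   z [645.0, 8.0, 197.0]
[0, -45.1, 57.1, -13.4, 0.118, 0.072, -1.125]   z [643.0, 26.0, 196.0]
[0, -55.0, 75.0, -15.9, 0.137, 0.087, -1.353]   z [639.0, 47.0, 194.0]
[0, -64.2, 95.3, -18.4, 0.155, 0.104, -1.581]   z [633.0, 68.0, 191.0]
[0, -72.6, 117.8, -20.8, 0.173, 0.12, -1.81]   z [626.0, 91.0, 187.0]
[0, -79.6, 142.6, -23.1, 0.192, 0.137, -2.039]   z [616.0, 114.0, 182.0]
```

Call:
servo_tool([
  [[0,-6,6,-2,0.023,0.01,-0.18],[0,-12,13,-4,0.043,0.022,-0.36],[0,-20,21,-6,0.063,0.033,-0.54],[0,-27,31,-9,0.082,0.044,-0.72],[0,-35,41,-11,0.098,0.056,-0.9],[0,-43,54,-13,0.114,0.069,-1.08],[0,-51,68,-15,0.13,0.08,-1.26],[0,-59,83,-17,0.144,0.094,-1.44],[0,-66,99,-19,0.157,0.107,-1.62],[0,-72,116,-21,0.172,0.12,-1.79]],
])

```text
clock: 7.02
position: [628.6, 89.2, 190.5]
ee_rot: [0.905, -0.315, 0.284, 0.033]
contact_force: [-0.3, 0.6, 0.5]
gripper_width: -0.4
grasp_force: 0.0
```

```bash
python3 -c "
from plan import *
s=arm.read_state();print(s['clock'],np.round(s['joints'],2),s['position'])
for S in((-60,40),(-60,0),(-30,0),(25,0)):print(S,rel(hook(*S)),hook(*S)[0].round())
"
```

```text
7.025 [ 0.45  0.26 -0.71  1.16 -0.49 -0.57] [628.62861499  89.23819305 190.4877446 ]
(-60, 40) ([-26.1, -11.6, -5.3], [0.022, 0.011, -0.251]) [616. 114. 182.]
(-60, 0) ([-47.5, -6.9, 28.2], [0.022, 0.011, -0.251]) [616. 114. 142.]
(-30, 0) ([-47.3, -7.6, 58.2], [0.022, 0.011, -0.251]) [632. 107. 117.]
(25, 0) ([-46.8, -8.9, 113.2], [0.022, 0.011, -0.251]) [660.  95.  72.]
```

Call:
servo_tool([
  [[0,-13,-6,-3,0.011,0.006,-0.13],[0,-26,-11.5,-5,0.022,0.011,-0.251],[0,-35,-9,10,0.022,0.011,-0.251],[0,-47.5,-7,28,0.022,0.011,-0.251],[0,-47.5,-7,28,0.022,0.011,-0.251],[0,-47.5,-7,28,0.022,0.011,-0.251]],
])

```text
clock: 7.78
position: [616.2, 113.5, 142.0]
ee_rot: [0.936, -0.199, 0.286, 0.059]
contact_force: [0.1, -0.2, 0.3]
gripper_width: 0.4
grasp_force: 0.0
```

```bash
python3 -c "
from plan import *
from h import proj,cv2
s=arm.read_state();print(s['clock'],np.round(s['joints'],2),s['position'])
for S in((-60,0),(-20,0),(25,0)):print(S,rel(hook(*S)))
A=[]
for n,(x,y) in(('side',(205,180)),('scene',(330,195))):
  im=arm.get_image(n);print(n,(proj(n,[hook(0,up=0)[0],s['position'],hook(25)[0]])-[x,y])*4)
  A.append(cv2.resize(im[y:y+150,x:x+100,::-1],(400,600),interpolation=2))
cv2.imwrite('pics/e1.png',np.hstack(A))
"
```

```text
7.775 [ 0.38  0.31 -0.81  1.55 -0.41 -0.68] [616.15344006 113.50026533 142.04549354]
(-60, 0) ([-0.1, -0.7, -0.4], [0.0, 0.002, -0.006])
(-20, 0) ([-0.0, -0.7, 39.6], [0.0, 0.002, -0.006])
(25, 0) ([0.1, -0.7, 84.6], [0.0, 0.002, -0.006])
side [[231.85810314 337.01733193]
 [264.25547623 280.90187574]
 [218.53801857 356.26905207]]
scene [[268.12386515 266.27791495]
 [311.20494953 152.38789285]
 [248.51528382 313.13391819]]
```

View pics/e1.png

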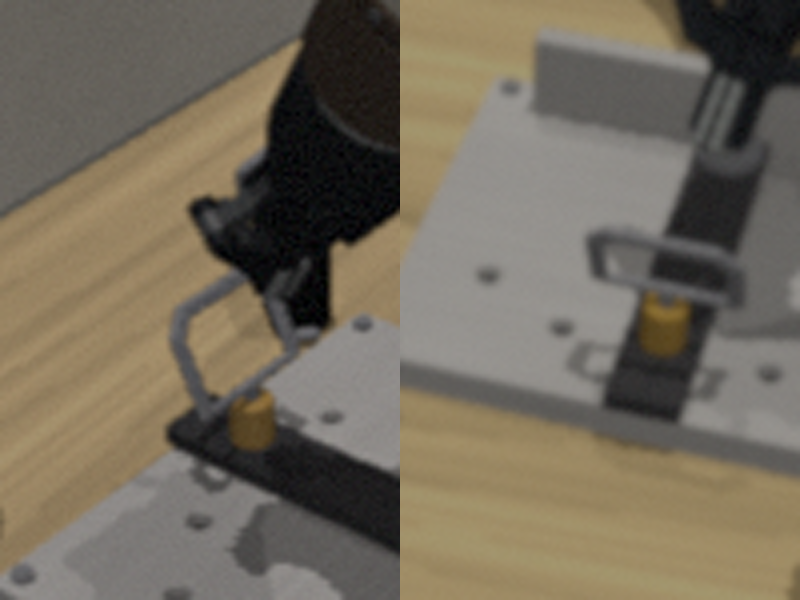

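The picture shows the ring opening centred at side (236,337) and scene (268,267) in the panels. Both are within 4 crop pixels (1 image pixel) of the prediction. The fingers line up with it from the pivot side, so I'm entering along the tool axis.

Call:
servo_tool([
  [[0,0,-0.7,12,0,0,0],[0,0,-0.7,24,0,0,0],[0,0,-0.7,36,0,0,0],[0,0,-0.7,46,0,0,0],[0,0,-0.7,56,0,0,0],[0,0,-0.7,65,0,0,0],[0,0,-0.7,73,0,0,0],[0,0,-0.7,80,0,0,0],[0,0,-0.7,84.6,0,0,0],[0,0,-0.7,84.6,0,0,0]],
])

```text
clock: 9.12
position: [658.1, 94.8, 69.6]
ee_rot: [0.936, -0.199, 0.284, 0.06]
contact_force: [-0.7, 0.3, 0.1]
gripper_width: 0.1
grasp_force: 0.0
```

```bash
python3 -c "
from plan import *
from h import proj,cv2
s=arm.read_state();print(s['clock'],np.round(s['joints'],2),s['position'],np.round(s['contact_force'],1))
print(rel(hook(25)),rel(hook(25,14)),rel(hook(25,34)))
A=[]
for n,(x,y) in(('side',(205,180)),('scene',(330,195))):
  im=arm.get_image(n);A.append(cv2.resize(im[y:y+150,x:x+100,::-1],(400,600),interpolation=2))
cv2.imwrite('pics/e2.png',np.hstack(A))
"
```

```text
9.125 [ 0.17  0.46 -0.77  2.04 -0.35 -1.  ] [658.11508276  94.80102     69.63074425] [-0.7  0.3  0.1]
([2.3, -0.9, -1.1], [0.001, 0.005, -0.004]) ([10.1, -0.9, -12.7], [0.001, 0.005, -0.004]) ([21.2, -1.0, -29.4], [0.001, 0.005, -0.004])
```

View pics/e2.png

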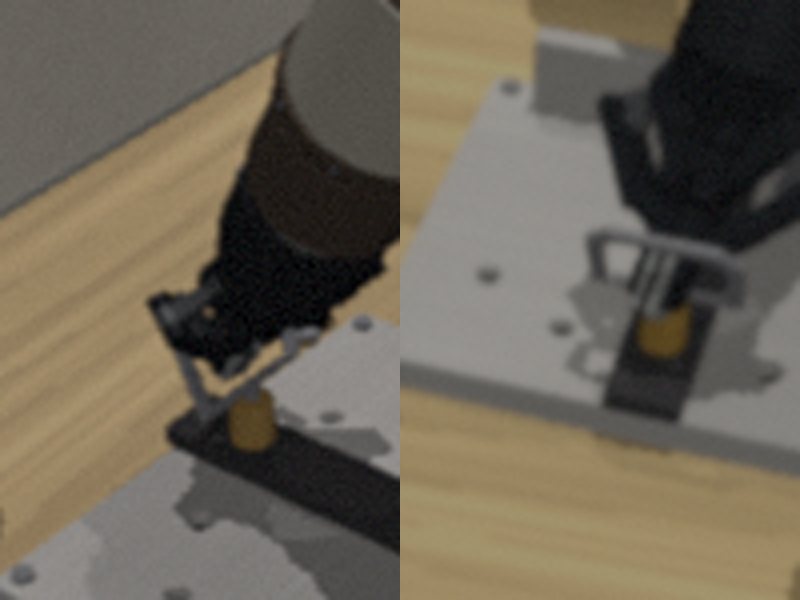

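The fingertips are through the opening under the top bar, at (655,280) in the scene panel, with no contact force. Lifting straight up.

Call:
servo_tool([
  [[0,1.5,0,-2.5,0,0,0],[0,3.5,0,-5,0,0,0],[0,5.5,0,-8,0,0,0],[0,7,0,-10.5,0,0,0],[0,9,0,-13,0,0,0],[0,10,0,-15,0,0,0],[0,11,0,-16.5,0,0,0],[0,11,0,-16.5,0,0,0]],
])

```text
clock: 10.22
position: [656.5, 94.9, 88.1]
ee_rot: [0.937, -0.199, 0.282, 0.06]
contact_force: [-3.3, -0.5, -4.6]
gripper_width: 0.0
grasp_force: 2.3
```

```bash
cat > look.py <<'E'
import sys
from plan import *
from h import proj,cv2
s=arm.read_state();print(s['clock'],np.round(s['joints'],2),s['position'],np.round(s['contact_force'],1))
A=[]
for n,(x,y) in(('side',(205,180)),('scene',(330,195))):
  im=arm.get_image(n);A.append(cv2.resize(im[y:y+150,x:x+100,::-1],(400,600),interpolation=2))
cv2.imwrite(sys.argv[1],np.hstack(A))
E
python3 look.py pics/e3.png
```

```text
10.225 [ 0.21  0.43 -0.77  1.91 -0.35 -0.9 ] [656.53204311  94.90953506  88.08570974] [-3.3 -0.5 -4.6]
```

Call:
servo_tool([
  [[0,1.1,0,-1.7,0,0,0],[0,2.2,0,-3.3,0,0,0],[0,3.9,0,-5.8,0,0,0],[0,5.6,0,-8.3,0,0,0],[0,7.3,0,-10.8,0,0,0],[0,9,0,-13.3,0,0,0],[0,9,0,-13.3,0,0,0],[0,9,0,-13.3,0,0,0]],
])

```text
clock: 11.32
position: [656.8, 94.9, 104.5]
ee_rot: [0.936, -0.199, 0.283, 0.06]
contact_force: [-5.0, 0.4, -7.2]
gripper_width: 0.2
grasp_force: 4.2
```

```bash
python3 look.py pics/e4.png
```

```text
11.325 [ 0.24  0.4  -0.77  1.8  -0.35 -0.81] [656.79203009  94.86659083 104.51150221] [-5.   0.4 -7.2]
```

View pics/e4.png

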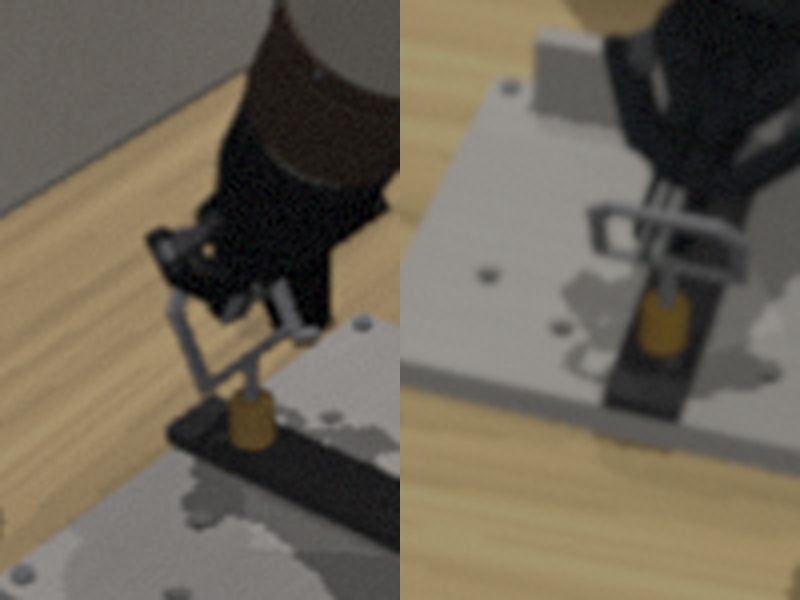

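The pin is lifted: the rod shows between the guide and the ring at (250,375) in the side panel. The 7.2 N reading means about 17 mm of lift. Now I swing rigidly about the pivot.

```bash
cat > sw.py <<'E'
import sys
from plan import *
def swing(angs):
    s=arm.read_state();P=s["position"];R0=Ro.from_quat(s["ee_rot"]);c=np.array([*piv,0]);q=np.array(s["joints"])
    for a in angs:
        Z=Ro.from_euler('z',a);p=Z.apply(P-c)+c;q,k=ik(p,Z*R0,q)
        print([0]+R0.inv().apply(p-P).round(1).tolist()+(R0.inv()*Z*R0).as_rotvec().round(3).tolist(),q.round(2)[[3,4,5]],round(k,2))
swing(eval(sys.argv[1]))
E
python3 sw.py "[-.01,-.03,-.065,-.1,-.14,-.18,-.22,-.26,-.295,-.315]"
```

```text
[0, 0.5, 1.7, 0.3, -0.006, 0.0, 0.008] [ 1.75 -0.36 -0.79] 0.0
[0, 1.4, 5.2, 0.9, -0.017, 0.0, 0.025] [ 1.72 -0.37 -0.78] 0.0
[0, 2.8, 11.3, 1.9, -0.036, 0.0, 0.054] [ 1.68 -0.39 -0.78] 0.0
[0, 4.1, 17.5, 2.7, -0.055, 0.0, 0.083] [ 1.63 -0.41 -0.77] 0.0
[0, 5.3, 24.7, 3.5, -0.077, 0.0, 0.117] [ 1.58 -0.43 -0.77] 0.0
[0, 6.3, 31.8, 4.2, -0.1, 0.0, 0.15] [ 1.53 -0.45 -0.77] 0.0
[0, 7.1, 39.1, 4.7, -0.122, 0.0, 0.183] [ 1.48 -0.47 -0.77] 0.0
[0, 7.6, 46.3, 5.0, -0.144, 0.0, 0.217] [ 1.44 -0.49 -0.77] 0.0
[0, 7.8, 52.7, 5.2, -0.163, 0.0, 0.246] [ 1.4  -0.51 -0.77] 0.0
[0, 7.9, 56.3, 5.2, -0.174, 0.0, 0.262] [ 1.38 -0.52 -0.77] 0.0
```

Call:
servo_tool([
  [[0,0.5,1.7,0.3,-0.006,0,0.008],[0,1.4,5.2,0.9,-0.017,0,0.025],[0,2.8,11.3,1.9,-0.036,0,0.054],[0,4.1,17.5,2.7,-0.055,0,0.083],[0,5.3,24.7,3.5,-0.077,0,0.117],[0,6.3,31.8,4.2,-0.1,0,0.15],[0,7.1,39.1,4.7,-0.122,0,0.183],[0,7.6,46.3,5,-0.144,0,0.217],[0,7.9,50,5.2,-0.155,0,0.233],[0,7.9,50,5.2,-0.155,0,0.233]],
])

```text
clock: 12.68
position: [645.1, 45.6, 104.4]
ee_rot: [0.9, -0.328, 0.272, 0.098]
contact_force: [-6.8, 1.8, -8.2]
gripper_width: -0.4
grasp_force: 4.8
```

```bash
python3 look.py pics/e5.png; python3 -c "
from plan import *
from h import proj
s=arm.read_state()
d=s['position'][:2]-piv;print('tcp ang moved',np.arctan2(d[1],d[0])-np.arctan2(94.87-piv[1],656.79-piv[0]),s['wrist_torque'])
for a in(-.25,-.3,-.349):
  w=lambda r,z:[piv[0]+r*np.cos(yaw+a),piv[1]+r*np.sin(yaw+a),z]
  pts=[w(205,34),w(160,60),w(171,109),w(183,134.5)]
  print(a,((proj('side',pts)-[205,180])*4).round().tolist(),((proj('scene',pts)-[330,195])*4+[400,0]).round().tolist())
"
```

```text
12.675 [ 0.32  0.42 -0.75  1.44 -0.5  -0.79] [645.12862011  45.55874592 104.44063295] [-6.8  1.8 -8.2]
tcp ang moved -0.27924432115797315 [ 1.86737601  3.24172551 -0.3199483 ]
-0.25 [[255.0, 367.0], [305.0, 364.0], [291.0, 277.0], [276.0, 225.0]] [[548.0, 368.0], [594.0, 278.0], [588.0, 216.0], [579.0, 188.0]]
-0.3 [[270.0, 361.0], [317.0, 359.0], [304.0, 271.0], [290.0, 220.0]] [[530.0, 360.0], [580.0, 272.0], [573.0, 209.0], [562.0, 181.0]]
-0.349 [[285.0, 355.0], [329.0, 354.0], [317.0, 267.0], [305.0, 215.0]] [[514.0, 352.0], [567.0, 266.0], [559.0, 203.0], [547.0, 174.0]]
```

View pics/e5.png

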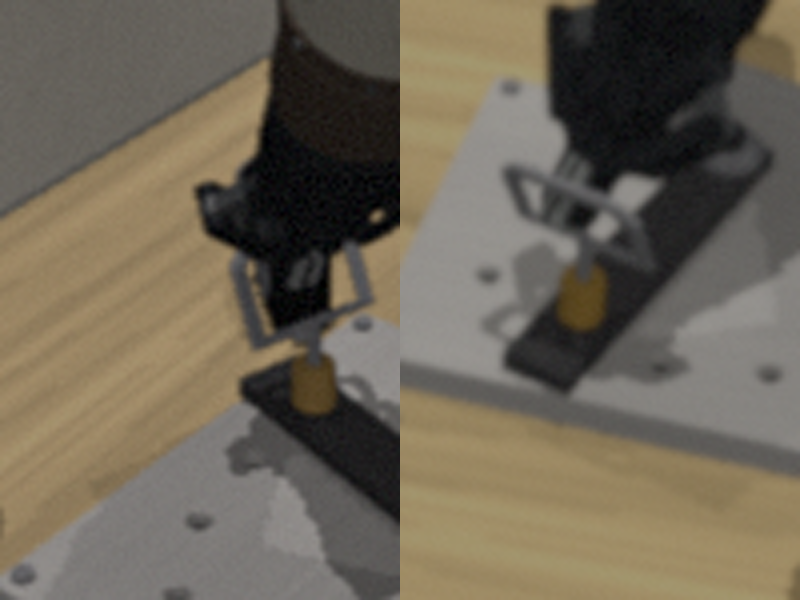

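The guide top is at side (313,360) and scene (582,272), so the arm is at about -0.286, following the tool. About -0.063 rad is left. I'll step on, then measure the gold guide by colour.

```bash
python3 sw.py "[-.015,-.03,-.045,-.058]"; cat > gold.py <<'E'
from plan import *
from h import cv2,proj,onz
from scipy.optimize import brentq,minimize_scalar
def cent(im,n):
    h=cv2.cvtColor(im,cv2.COLOR_RGB2HSV);m=cv2.inRange(h,(15,150,70),(28,255,255))
    x0,y0,x1,y1={'side':(230,230,320,310),'scene':(350,225,420,300)}[n];z=np.zeros_like(m);z[y0:y1,x0:x1]=m[y0:y1,x0:x1]
    k,l,st,ce=cv2.connectedComponentsWithStats(z);i=1+st[1:,4].argmax();return ce[i],st[i,4]
def g(a,z):return [piv[0]+160*np.cos(yaw+a),piv[1]+160*np.sin(yaw+a),z]
def run():
    for n in('side','scene'):
        c0,n0=cent(cv2.imread(f'pics/{n}0.png')[:,:,::-1].copy(),n);off=c0-proj(n,[g(0,48)])[0]
        c1,n1=cent(arm.get_image(n),n)
        f=lambda a:np.linalg.norm(proj(n,[g(a,48)])[0]+off-c1)
        r=minimize_scalar(f,bounds=(-.6,.2),method='bounded');print(n,c0.round(1),n0,c1.round(1),n1,'off',off.round(1),'angle',round(r.x,4),'res',round(r.fun,2))
if __name__=="__main__":run()
E
python3 gold.py
```

```text
[0, 0.7, 2.6, 0.5, -0.008, 0.0, 0.012] [ 1.4  -0.51 -0.77] 0.0
[0, 1.4, 5.2, 0.9, -0.017, 0.0, 0.025] [ 1.38 -0.51 -0.77] 0.0
[0, 2.0, 7.8, 1.3, -0.025, 0.0, 0.037] [ 1.37 -0.52 -0.77] 0.0
[0, 2.6, 10.1, 1.7, -0.032, 0.0, 0.048] [ 1.35 -0.53 -0.77] 0.0
side [271.2 285.8] 8 [286.4 273.3] 11 off [3.5 2. ] angle -0.2981 res 3.41
scene [395.3 276.4] 107 [375.1 270.1] 104 off [-1.3  1.8] angle -0.2759 res 0.05
```

Call:
servo_tool([
  [[0,0.7,2.6,0.5,-0.008,0,0.012],[0,1.4,5.2,0.9,-0.017,0,0.025],[0,2,7.8,1.3,-0.025,0,0.037],[0,2.6,10.1,1.7,-0.032,0,0.048],[0,2.6,10.1,1.7,-0.032,0,0.048],[0,2.6,10.1,1.7,-0.032,0,0.048]],
])

```text
clock: 13.62
position: [641.0, 36.0, 104.4]
ee_rot: [0.89, -0.353, 0.268, 0.106]
contact_force: [-7.0, 2.9, -7.6]
gripper_width: -0.3
grasp_force: 5.0
```

```bash
sed -i 's/(15,150,70),(28,255,255)/(13,120,45),(30,255,255)/' gold.py; python3 gold.py; python3 -c "
from plan import *
s=arm.read_state()
d=s['position'][:2]-piv;print(s['clock'],s['position'],'tcp ang moved',np.arctan2(d[1],d[0])-np.arctan2(94.87-piv[1],656.79-piv[0]),s['contact_force'])"; python3 sw.py "[-.008,-.015,-.02]"
```

```text
side [267.8 285.3] 120 [286.5 275. ] 121 off [0.1 1.6] angle -0.335 res 0.13
scene [395.4 276.3] 143 [371.5 268.3] 148 off [-1.3  1.7] angle -0.3306 res 0.04
13.725 [641.04332814  35.96960993 104.46621731] tcp ang moved -0.33633279859916354 [-6.355044    2.27653087 -8.1235678 ]
[0, 0.4, 1.4, 0.3, -0.004, 0.0, 0.007] [ 1.34 -0.53 -0.77] 0.0
[0, 0.7, 2.6, 0.5, -0.008, 0.0, 0.013] [ 1.34 -0.54 -0.77] 0.0
[0, 0.9, 3.5, 0.6, -0.011, 0.0, 0.017] [ 1.33 -0.54 -0.77] 0.0
```

Both views agree: the arm is at about -0.333 (side -0.335, scene -0.331), so 2.4 mm is left. I'll nudge it and then start lowering.

Call:
servo_tool([
  [[0,0.4,1.4,0.3,-0.004,0,0.007],[0,0.7,2.6,0.5,-0.008,0,0.013],[0,0.7,2.6,0.5,-0.008,0,0.013],[0,0.7,2.6,0.5,-0.008,0,0.013]],
])

```text
clock: 14.22
position: [640.0, 33.6, 104.5]
ee_rot: [0.887, -0.36, 0.268, 0.108]
contact_force: [-6.1, 2.9, -8.3]
gripper_width: -0.1
grasp_force: 5.0
```

```bash
python3 gold.py
```

```text
side [267.8 285.3] 120 [287.2 274.9] 120 off [0.1 1.6] angle -0.3462 res 0.08
scene [395.4 276.3] 143 [370.8 267.8] 144 off [-1.3  1.7] angle -0.3429 res 0.16
```

Now -0.345, within 1 mm of the hole. Lowering straight down.

Call:
servo_tool([
  [[0,-1.1,0,1.7,0,0,0],[0,-2.8,0,4.2,0,0,0],[0,-4.5,0,6.7,0,0,0],[0,-6.2,0,9.2,0,0,0],[0,-7.9,0,11.7,0,0,0],[0,-9.6,0,14.2,0,0,0],[0,-11.3,0,16.7,0,0,0],[0,-13,0,19.2,0,0,0],[0,-14,0,20.8,0,0,0],[0,-14,0,20.8,0,0,0]],
])

```text
clock: 15.58
position: [642.9, 33.5, 82.6]
ee_rot: [0.886, -0.361, 0.271, 0.107]
contact_force: [-1.3, 0.1, 0.2]
gripper_width: 0.2
grasp_force: 0.7
```

```bash
python3 gold.py; python3 look.py pics/e6.png; python3 -c "
from plan import *
from h import proj
a=-.349
for dz in(0,12):
  w=lambda r,z:[piv[0]+r*np.cos(yaw+a),piv[1]+r*np.sin(yaw+a),z]
  pts=[w(160,60),w(171,92+dz),w(162,70+dz),w(183,117+dz)]
  print(dz,((proj('side',pts)-[205,180])*4).round().tolist(),((proj('scene',pts)-[330,195])*4+[400,0]).round().tolist())
T=hook(25,4,-.349);print(rel(T))
"
```

```text
side [267.8 285.3] 120 [287.4 274.9] 127 off [0.1 1.6] angle -0.3492 res 0.1
scene [395.4 276.3] 143 [370.4 268.4] 131 off [-1.3  1.7] angle -0.3439 res 0.53
15.675 [ 0.3   0.45 -0.76  1.5  -0.51 -0.9 ] [642.56732402  33.21656742  82.16129745] [-0.7 -0.1 -0.4]
0 [[329.0, 354.0], [318.0, 294.0], [327.0, 337.0], [305.0, 244.0]] [[567.0, 266.0], [558.0, 229.0], [566.0, 254.0], [546.0, 202.0]]
12 [[329.0, 354.0], [317.0, 275.0], [327.0, 318.0], [305.0, 224.0]] [[567.0, 266.0], [559.0, 211.0], [567.0, 235.0], [546.0, 183.0]]
([-3.8, -5.6, 4.6], [0.196, 0.002, -0.299])
```

View pics/e6.png

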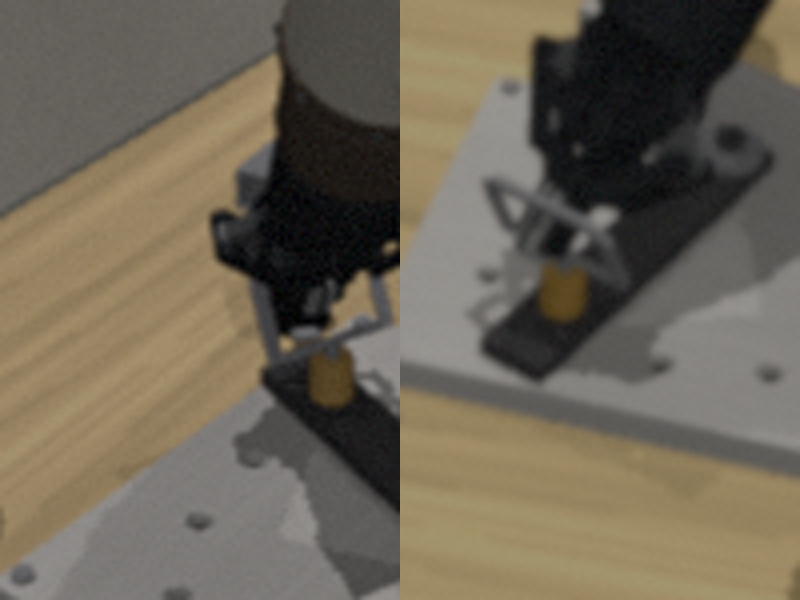

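The ring's foot now sits at the guide top, side (330,340) and scene (565,262). That matches lift 0, and the contact force is gone, so the pin is home. I'll centre the fingers in the opening and back out along the tool axis.

```bash
python3 -c "
from plan import *
for s,dz in((25,0),(10,0),(-70,0)):print(rel(hook(s,dz,-.349,ty=-.699)))
"
```

```text
([-5.2, -0.5, 8.4], [0.002, 0.003, -0.01])
([-5.2, -0.5, -6.6], [0.002, 0.003, -0.01])
([-5.5, -0.4, -86.6], [0.002, 0.003, -0.01])
```

Call:
servo_tool([
  [[0,-2.5,0,4,0,0,0],[0,-5,0,7.5,0,0,0],[0,-5,0,5,0,0,0],[0,-5,0,-3,0,0,0],[0,-5,0,-13,0,0,0],[0,-5,0,-26,0,0,0],[0,-5,0,-42,0,0,0],[0,-5,0,-60,0,0,0],[0,-5,0,-80,0,0,0],[0,-5,0,-100,0,0,0]],
])

```text
clock: 17.02
position: [597.6, 74.8, 161.4]
ee_rot: [0.887, -0.36, 0.269, 0.108]
contact_force: [-0.4, -0.2, 0.8]
gripper_width: 0.1
grasp_force: 0.0
```

```bash
python3 -c "
from plan import *
s=arm.read_state();R=Ro.from_quat(s['ee_rot']);print(s['joints'],R.inv().apply([0,0,60]),R.inv().apply([-30,0,60]))"
```

```text
[ 0.5297978   0.3095252  -0.71922367  1.05732567 -0.65983585 -0.63032671] [ 33.27075973  -0.14348805 -49.93031101] [ 15.39833998  20.76854375 -61.89958575]
```

Call:
servo_tool([
  [[0,10,0,-15,0,0,0],[0,20,0,-30,0,0,0],[0,33,0,-50,0,0,0],[0,33,0,-50,0,0,0],[0,33,0,-50,0,0,0]],
])

```text
clock: 17.65
position: [597.3, 74.4, 220.0]
ee_rot: [0.887, -0.36, 0.269, 0.108]
contact_force: [0.5, -0.4, -0.6]
gripper_width: -0.3
grasp_force: 0.0
```

```bash
python3 gold.py; python3 look.py pics/e7.png; python3 -c "
from h import *
for n in('scene','side'):
  a=cv2.imread(f'pics/{n}0.png');b=arm.get_image(n)[:,:,::-1];d=cv2.absdiff(a,b).max(2)
  for k,(x,y,w,h) in ({'tube':(290,203,33,58),'tin':(490,236,60,65),'spray':(430,260,50,100),'tape':(285,270,45,48)} if n=='scene' else {'tube':(333,245,75,38),'tin':(185,335,68,82),'spray':(155,228,50,100)}).items(): print(n,k,d[y:y+h,x:x+w].mean().round(1),(d[y:y+h,x:x+w]>60).sum())
"
```

```text
side [267.8 285.3] 120 [287.5 274.4] 117 off [0.1 1.6] angle -0.3526 res 0.26
scene [395.4 276.3] 143 [370.2 267.8] 126 off [-1.3  1.7] angle -0.3497 res 0.16
17.75 [ 0.58  0.25 -0.62  0.88 -0.78 -0.45] [597.20243441  74.21694205 219.60392092] [0.1 0.3 0.4]
scene tube 6.1 0
scene tin 4.2 0
scene spray 4.2 0
scene tape 4.2 0
side tube 5.0 1
side tin 4.2 0
side spray 3.3 0
```

View pics/e7.png

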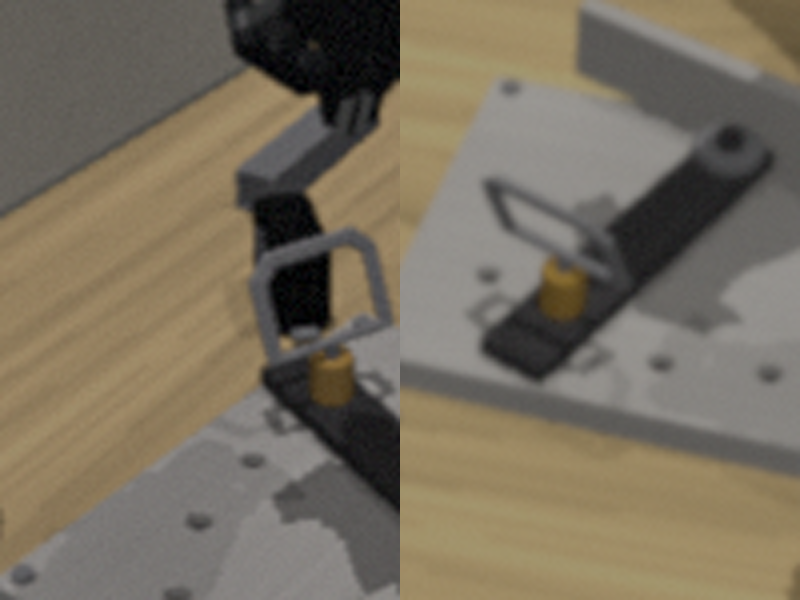

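The ring is centred at side (320,297), against a predicted (318,294) with the pin home. The arm measures about -0.35, the middle hole is exposed, the other objects haven't moved and the gripper is clear. Handing in.

```bash
python3 -c "
from bench import arm
print(arm.job_done())"
```

```text
the job is handed in; nothing more can be done
None
```

The fence arm is set one hole towards the tube (about -0.349 rad) with the pin home, the tube, tin, spray can and tape measure unmoved, and the gripper clear; the job was handed in at about 18 s.

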